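# Load the scraper blade in the sloping jig and run the keeper out with the thumbwheel

## Task

Take the scraper blade that has a notch in one end and lay it flat and straight on the sloping bed of the jig, notch end downhill, with the notch fully over the locating pin, and let go of it. Then roll the jig's thumbwheel with a fingertip, its top towards the low end of the slope, stroke by stroke, until the keeper is fully out over the blade; do not push or pull the keeper itself. Leave the plain blade and everything else on the bench where it is.

Things in the scene. Friction and masses are not known exactly. Their poses are not given: they have to be found in the camera images.
- blade_mid (a point): Centre (half-way up) of the loose notched steel blade, 120 x 46 x 6 mm, 0.2 kg. x: along it, from the notched end (-60) to the scraping end (+60, last 14 mm only 3 mm thick); y across; z up. Notch open at -x: 16 wide, 24 deep, mid-width (closed end at x = -36). It starts level along the top of a wooden block, underside 24 mm above the bench, edges overhanging 8 mm each side.
- block_a: Centre of the underside of the fixed wooden block, 80 (x) x 30 (y) x 24 mm, on which the notched blade lies at the start. The two like blocks may change places.
- block_b: The other, like block, 80 x 30 x 24 mm, on which the plain blade lies.
- plain_blade_mid (a point): Centre of the other loose blade: same size and steel, but no notch; it lies on the other wooden block and stays there.
- bed: Fixed sloping bed, a steel rail 30 mm wide inclined 30 degrees. Origin: on its face under the middle of a home blade, 90 mm above the bench. x up the slope (roughly away from the robot), y across, z square out of the face. Rail: x -66 to 72, 20 mm above the grey plate below, so fingers can straddle the blade and pass its edges. A home blade's axes lie along the bed's, its centre at about (0, 0, 3) mm.
- pin (a point): Foot of the one locating pin, on the rail's face at x = -43, y = 0 mm of the bed; axes as the bed's. Pin 11 mm diameter, 10 mm tall along z.
- crown (a point): Highest line of the black thumbwheel's rim, at x = 115, y = 0, z = 40 mm of the bed; axes as the bed's (fixed, it does not turn). The wheel is 70 mm in diameter, 18 mm wide, axle along y, sunk in a slot of the grey housing (bed x 72 to 158, 130 mm wide, top 30 mm above and parallel to the bed): only 10 mm of it stands out.
- wheel (a joint): Thumbwheel angle, rad: 0 = keeper fully in, 1.4 = stop, keeper fully out. Starts at 0 to 0.25, grows as the crown moves down the slope (bed -x), stays where left. Stiffness 0.06 N m (2 N at the rim): a fingertip pressed on the crown with 5 to 20 N and drawn along bed -x turns it by friction, 0.57 rad per 20 mm.
- keeper: Keeper: steel plate 60 mm wide, 6 mm thick, that the thumbwheel slides out of the housing's front (bed x = 72) towards bed -x, 25.7 mm per rad, 36 mm in all; its underside is 8 mm above the rail (2 mm above a flat blade). Origin on the rail's face below the middle of its front edge; axes as the bed's.
- slab_mid (a point): Centre of a loose reddish stone slab 75 x 50 x 9 mm lying on the bench (bystander).
- slab2_mid (a point): Centre of a loose pale stone slab 60 x 85 x 10 mm lying on the bench (bystander).
- brush_grip (a point): Handle of a loose brush about 170 mm long lying on the bench (bystander).
- wrench_grip (a point): Handle of a loose steel wrench lying on the bench (bystander).
- jar_mid (a point): Centre of a loose closed jar, 64 mm diameter, 85 mm tall, standing on the bench (bystander).
Mind the look-alikes: they are no part of the job. What is shaped like the part that bears blade_mid but blue or orange is not meant.

How it is judged (in metres and radians):
On the way, in this order (a step that is already met when the one before it is completed fails the run):
1. the notched blade lies flat on the bed with its notch over the pin, released (x of blade_mid in the frame of bed between -0.004 and 0.009 m and y of blade_mid in the frame of bed between -0.006 and 0.006 m and z of blade_mid in the frame of bed between 0 and 0.006 m and angle between the x axis of blade_mid and the x axis of bed, either way round below 0.14 rad and angle between the z axis of blade_mid and the z axis of bed, either way round below 0.06 rad and contact force between the fingers and blade below 0.1 N), for 0.2 s.
2. the thumbwheel has run the keeper fully out (value of joint wheel above 1.28 rad), for 0.2 s.
At the end, for the whole second after the job is handed in: The notched blade rests released on the bed, notch over the pin: its centre -4 to +9 mm from home along the bed, within 6 mm across, under 6 mm above the rail, flat to 0.06 and straight to 0.14 rad; the keeper is out over it, thumbwheel past 1.28 rad (all of step 1 and value of joint wheel above 1.28 rad and linear speed of blade below 0.02 m/s); the robot touches nothing.
It fails at once if the keeper itself is pushed or pulled by the fingers (contact force between the fingers and keeper above 3 N).
It fails at once if the plain blade or another bystander is disturbed (plain blade 15 mm, others 30 mm) (distance of plain_blade_mid from where it was at the start of the episode above 0.015 m or distance of any of slab_mid, slab2_mid, brush_grip, wrench_grip, jar_mid from where it was at the start of the episode above 0.03 m).
It also fails if it takes over 53 s, if anything falls off the work surface, if the arm or the gripper's body presses on something with over 40 N, if the wrist force passes 120 N, or if a joint passes its speed limit or range.

## Robot

A 7-joint arm with a two-finger parallel gripper is mounted at the origin on the work surface. World frame = base frame: x ahead of the robot, y to its left, z up, the work surface at z = 0. Lengths are in mm, angles in rad, forces in N, time in s.
With the tool pointing down it reaches from about 400 to 850 mm from the base axis. Payload 4.5 kg.
Tool frame: the origin (TCP) lies at the very end of the fingers, on their centre line; the grasp point (between the pads) lies 19 mm behind it; z points along the fingers, y is the direction in which the jaws open and shut (so a half turn about z gives the same grasp; the last joint's range is limited). The gripper opens to 88 mm and grips with 3 to 60 N. Pads are 18 mm wide; open, the fingers measure 123 mm over their backs; the gripper's body (75 mm by 187 mm) begins 45 mm behind the grasp point.
Start: joints at [-1.304, 0.689, -0.195, 1.565, 0.157, 0.902, -0.215], TCP at [144.167, 608.169, 238.743] pointing down, gripper open.
Joint ranges: [-3.01, 3.01], [-0.46, 2.08], [-1.47, 1.51], [0.13, 2.56], [-1, 4.14], [0.04, 2.09], [-2.66, 2.66]. Speed limits (rad/s): [2.57, 2.57, 3.14, 3.14, 3.14, 3.14, 3.14].

## Interface

Orientations are given as a unit quaternion [w, x, y, z].
In Python, from workcell import get_obs, eyes, order gives the robot as it stands.
- The arm moves only by the tool carry_out, never from a script. Its argument "motion" is a list of rows, each an object with "xyz": the shift along the tool's x, y, z in cm, a list of three; "twist": the turn, a rotation vector about the tool's x, y, z in degrees, a list of three; "grip": the gripper's target within -1 to 1 (shut at 1, half-way at 0, fully open at -1). In form: [{"xyz": [dx, dy, dz], "twist": [ax, ay, az], "grip": grip}, ...]. A call has 1 to 8 rows; each row shifts and turns the commanded pose from where the row before left it, along the tool's axes as they then stand; what a row does not reach is not made up. A row lasts 1/10 s, in which the tool goes at most 50 mm and 8.59 degrees, less where a joint would pass 70% of its speed; a pose out of reach is approached as far as the arm can. A call with a gripper value outside its range is refused whole. The fingers move at their own pace and stop on an object; "newtons" is the grip in N (left out, the last holds). Time passes only in rows, so rows that do not move let the fingers close. It gives the time, the measured TCP pose, the force and the opening at its end, in the units of the state.
- get_obs(): the state, without advancing time (a new reading comes with each control period).
- eyes.snapshot(name): name is "scene" or "top"; returns a dict with "image" (420x560x3 uint8, red, green, blue), "fx", "fy", "cx", "cy" (pixels), "R" (3x3) and "t" (3): a world point X has camera coordinates R X + t. Camera axes: x right, y down, z forward; pixel columns grow to the right and rows downward; lengths in mm; the calibration is good to about 2 mm. A picture is of the moment at which its call begins. There is no depth.
- order.sign_off(): hands the job in, once; it reports no verdict.
Trained networks look in the newest picture that a camera, given by its name, has taken for a name from the list of things; names that differ only in an ending like _2 or _b are one class to them, and where a whole thing is asked for, a point or a joint stands for the part that bears it (a point fixed in the world has none). Each returns a list of dicts, best first, with "confidence" (0 to 1); they miss things now and then, are a little off and sometimes report something else, mostly with a low value. They report only what shows in the picture. A call takes as long as a camera call. They do not tell look-alikes from the thing itself.
- eyes.find_in(label, camera): "location" ([column, row] in pixels, amid what is visible of it).
The state is a dict: "t": time; "qpos": joint angles; "joint_velocities": joint speeds; "joint_efforts": joint torques, N m; "ee_pos": TCP position; "orientation": TCP orientation; "wrist_force": force on the tool from outside, world axes, zero at the start; "moment": the same for the moment, N m; "opening": finger opening in mm.
Only numpy, scipy, OpenCV 4.12 (cv2) and the standard library are available. Lean on these libraries where they do the work, as an engineer would, in place of code of your own. Each camera call takes 0.05 s, during which the arm holds its last target.

## Working session

There is one attempt and no reset: what is moved stays moved. The work goes in short steps, Python scripts to look and compute and a tool call to move; the robot and the scene stay as the last step left them, time stands still between calls to the robot, and variables do not carry over. Pictures are saved under pics/ and viewed, and the job is handed in when it is done.

Besides the shell and the picture viewer there is one more tool, called after "Emit:" as name(argument=value, ...) on one line, values as JSON. carry_out: Moves the arm, as the interface text tells. Its arguments: {"type":"object","properties":{"motion":{"type":"array","items":{"type":"object","properties":{"xyz":{"type":"array","items":{"type":"number"}},"twist":{"type":"array","items":{"type":"number"}},"grip":{"type":"number"}}}},"newtons":{"type":"number"}},"required":["motion"]}

```bash
mkdir -p pics; ls
python3 - <<'E'
from workcell import get_obs, eyes, order
import cv2,numpy as np
o=get_obs();print({k:np.round(v,3).tolist() for k,v in o.items()})
for n in("scene","top"):
    s=eyes.snapshot(n);cv2.imwrite(f"pics/{n}0.png",cv2.resize(s["image"][:,:,::-1],(800,600),interpolation=cv2.INTER_CUBIC))
    np.savez(f"{n}0.npz",**s)
    R=np.array(s["R"]);print(n,s["fx"],s["fy"],s["cx"],s["cy"],np.round(R,4).tolist(),np.round(s["t"],1), "cam",-R.T@np.array(s["t"]))
    for l in("blade_mid","block_a","plain_blade_mid","bed","pin","crown","keeper","wheel"):
        print(l,[(np.round(d["location"],1).tolist(),round(d["confidence"],2)) for d in eyes.find_in(l,n)][:5])
E
```

```text
pics
{'t': 0.0, 'qpos': [-1.304, 0.69, -0.195, 1.566, 0.157, 0.903, -0.215], 'joint_velocities': [-0.001, 0.001, 0.0, 0.0, -0.001, -0.001, 0.001], 'joint_efforts': [-0.0, -52.756, -1.267, -15.343, -0.053, 0.006, 0.0], 'ee_pos': [144.071, 607.53, 237.919], 'orientation': [-0.0, 0.116, 0.993, -0.001], 'wrist_force': [0.189, 1.084, -0.118], 'moment': [0.002, -0.001, -0.005], 'opening': 87.998}
scene 495.00823656187544 495.00823656187544 268.9750385449082 213.88716554740338 [[-0.4678, 0.8837, 0.0165], [0.4674, 0.2632, -0.8439], [-0.7501, -0.3871, -0.5362]] [ 269.  -121.6 1968.3] cam [1659.09005368  556.21001158  948.27582074]
blade_mid [([233.3, 202.9], 0.7), ([172.5, 185.5], 0.61), ([195.5, 215.6], 0.53), ([328.3, 235.7], 0.26)]
block_a []
plain_blade_mid [([231.5, 227.7], 0.91)]
bed [([174.2, 206.5], 0.74), ([325.9, 245.7], 0.62)]
pin [([327.8, 245.1], 0.87)]
crown [([325.9, 247.9], 0.86)]
keeper []
wheel [([328.5, 232.3], 0.45)]
top 455.94404371413265 455.94404371413265 279.5137382673827 208.75372803051462 [[-0.0211, -0.9997, -0.0123], [-0.9976, 0.0219, -0.0653], [0.0655, 0.0109, -0.9978]] [ -37.5  513.2 1600.2] cam [ 406.34170929  -66.03575153 1629.75669945]
blade_mid [([355.1, 210.1], 0.91), ([416.7, 254.4], 0.66), ([343.2, 256.1], 0.62), ([207.9, 190.9], 0.41)]
block_a []
plain_blade_mid [([315.4, 207.5], 0.66)]
bed [([206.2, 192.9], 0.94)]
pin [([207.8, 190.2], 0.89)]
crown [([204.3, 189.0], 0.73)]
keeper [([354.7, 206.5], 0.46)]
wheel [([199.7, 182.2], 0.46)]
```

View pics/scene0.png

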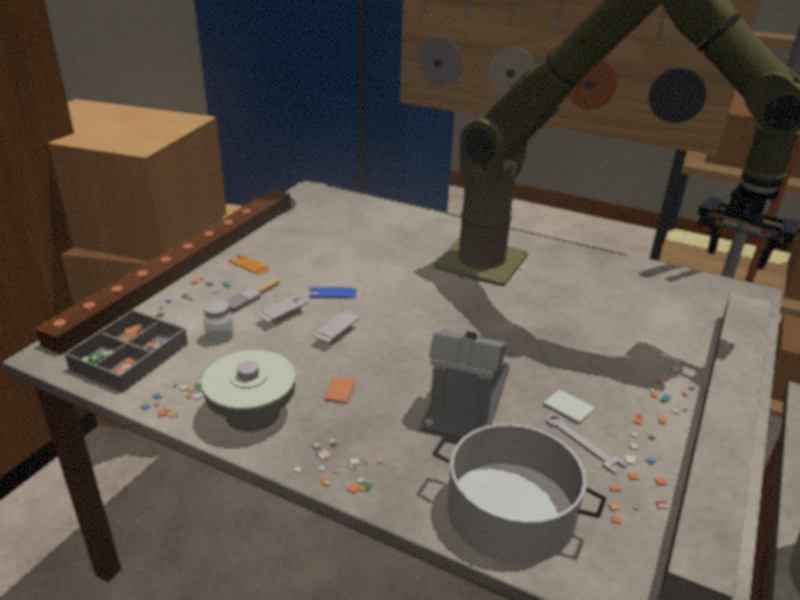

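View pics/top0.png

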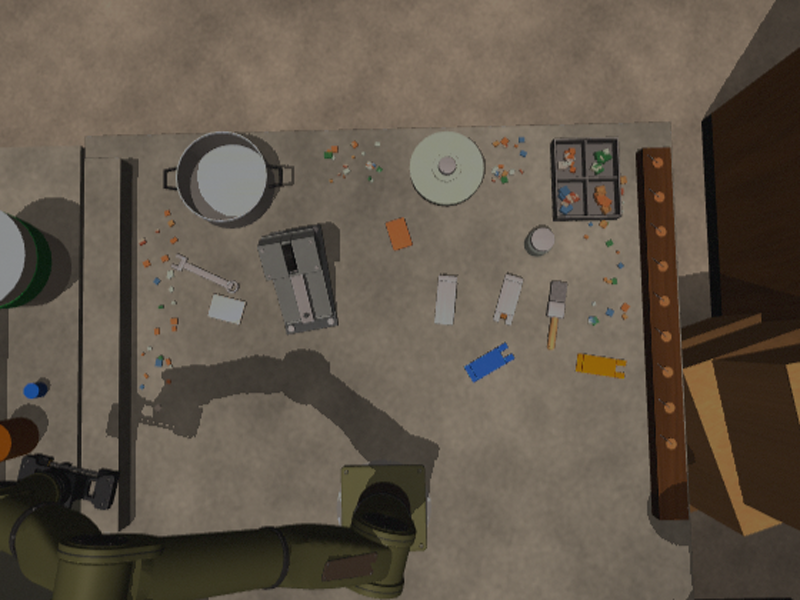

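The top view (800-px scale) shows four blade-like things:
- Grey blade at (508,298), with wood showing through one end at about (502,317).
- Grey blade at (446,299), plain.
- Blue blade at (490,362) and orange blade at (601,366), which are decoys.

The jig is at (300,280). I'll enlarge to confirm which blade has the notch.

Run:
```python
import cv2,numpy as np
t=np.load("top0.npz")["image"][:,:,::-1];s=np.load("scene0.npz")["image"][:,:,::-1]
a=cv2.resize(t[180:240,295:375],(800,600),interpolation=cv2.INTER_CUBIC);cv2.imwrite("pics/c1.png",a)
a=cv2.resize(t[150:240,175:245],(466,600),interpolation=cv2.INTER_CUBIC);cv2.imwrite("pics/c2.png",a)
a=cv2.resize(s[190:245,170:260],(800,489),interpolation=cv2.INTER_CUBIC);cv2.imwrite("pics/c3.png",a)
a=cv2.resize(s[225:310,290:365],(529,600),interpolation=cv2.INTER_CUBIC);cv2.imwrite("pics/c4.png",a)
```

```text
(no output)
```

View pics/c1.png

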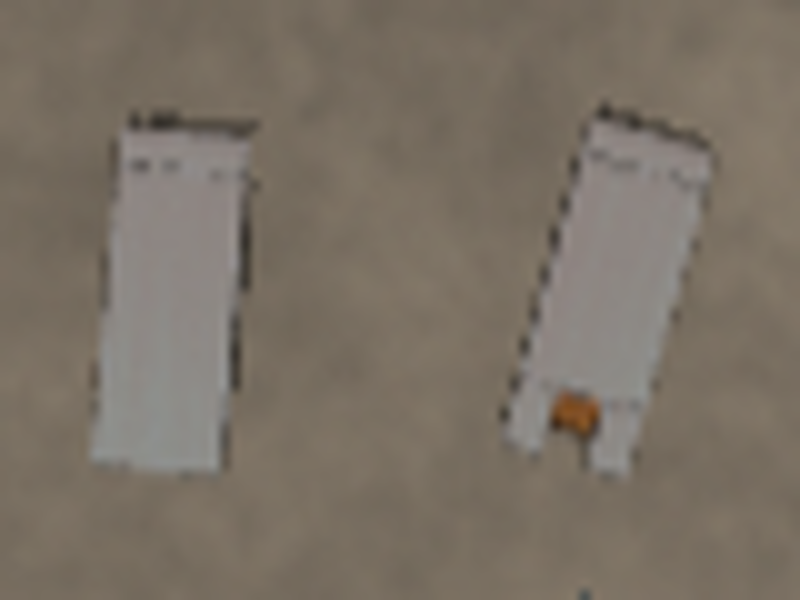

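View pics/c2.png

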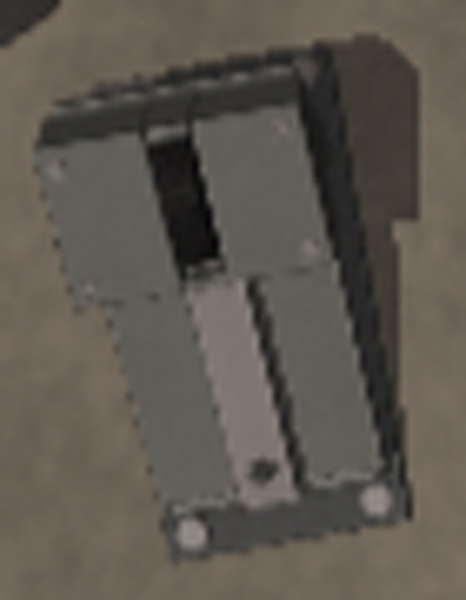

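View pics/c3.png

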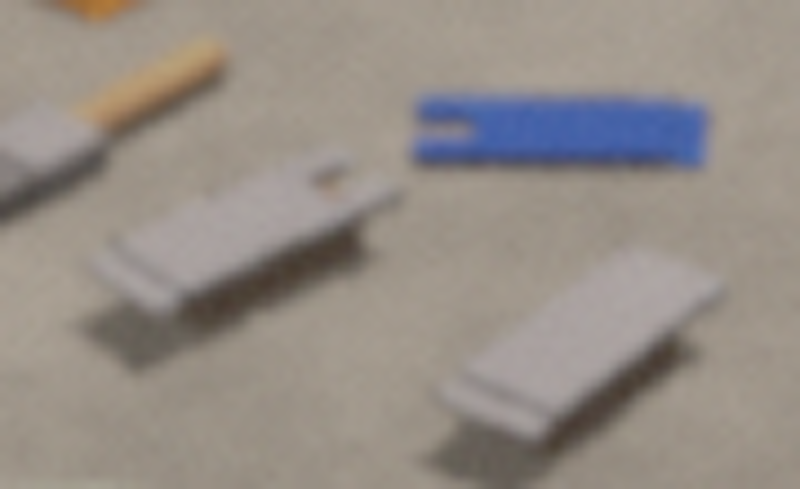

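View pics/c4.png

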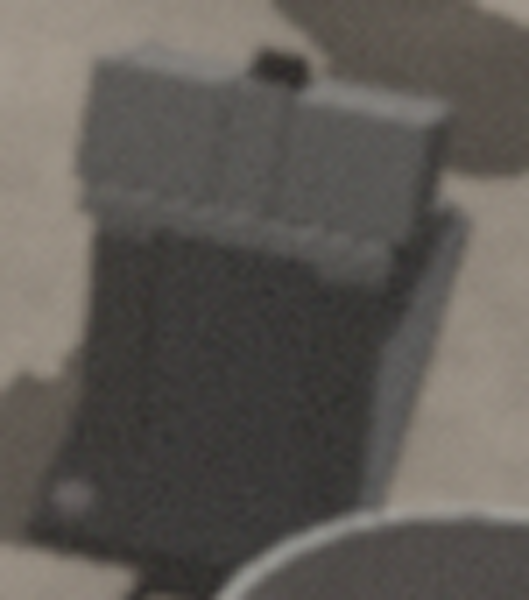

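The crop confirms it: the right-hand grey blade, top crop (575,410), full-image about (352,211), has the notch, and its notched end faces the robot. The left grey blade is plain. The blue and orange ones are decoys lying on the bench. Next I'll fit poses from the corners in both views.

```bash
cat > h.py <<'E'
import numpy as np,cv2
from scipy.optimize import least_squares
from scipy.spatial.transform import Rotation as Ro
C={n:dict(np.load(f"{n}0.npz")) for n in("top","scene")}
def proj(n,X):
    c=C[n];p=np.atleast_2d(X)@c["R"].T+c["t"]
    return np.c_[c["fx"]*p[:,0]/p[:,2]+c["cx"],c["fy"]*p[:,1]/p[:,2]+c["cy"]]
def crop(pts,org,s): return (np.array(pts,float)+.5)/s-.5+np.array(org)
Rb=Ro.from_euler("y",-30,degrees=True).as_matrix()  # slope: x up
def bedpose(p): return Ro.from_euler("z",p[3]).as_matrix()@Rb, np.array(p[:3])
E
python3 - <<'E'
from h import *
def fit(top,ts,f,p0,w=1.):
    def res(p): return np.r_[(proj("top",f(p,top[0]))-top[1]).ravel(),w*(proj("scene",f(p,ts[0]))-ts[1]).ravel()]
    r=least_squares(res,p0,loss="soft_l1");print(np.round(r.x,3));print(np.round(res(r.x).reshape(-1,2),2).tolist());return r.x
def fb(p,L): return np.array(L,float)@Ro.from_euler("z",p[3]).as_matrix().T+p[:3]
# blade: x from notched(-60) to scraper(+60); facing +x world. y=+23 left in image
t=([[60,23,0],[60,-23,0],[-60,23,3],[-60,-23,3],[-36,0,3]],crop([[600,120],[712,150],[508,440],[628,475],[578,392]],(295,180),10))
s=([[46,-23,3],[46,23,3],[-60,-23,3],[-60,23,3]],crop([[112,238],[190,292],[340,152],[400,190]],(170,190),8.889))
print("notched");fit(t,s,fb,[500,-200,27,-.2])
t=([[60,23,0],[60,-23,0],[-60,23,3],[-60,-23,3]],crop([[125,122],[250,128],[95,460],[222,470]],(295,180),10))
s=([[46,-23,3],[46,23,3],[-60,-23,3],[-60,23,3]],crop([[470,378],[548,425],[640,248],[722,290]],(170,190),8.889))
print("plain");fit(t,s,fb,[500,-200,27,-.2])
def fj(p,L):
    R,o=bedpose(p);return np.array(L,float)@R.T+o
t=([[72,65,30],[72,-65,30],[158,65,30],[158,-65,30],[-66,15,0],[-66,-15,0],[-43,0,5]],crop([[77,303],[335,265],[40,148],[297,100],[243,508],[298,497],[263,470]],(175,150),6.657))
s=([[158,-65,30],[158,65,30],[115,0,40]],crop([[97,60],[440,110],[283,55]],(290,225),7.06))
print("jig");fit(t,s,fj,[500,150,90,.25])
E
```

```text
notched
[ 5.04238e+02 -3.15334e+02  3.05150e+01 -3.12000e-01]
[[-0.56, -0.6], [0.84, 0.12], [-0.75, 0.06], [-0.07, 0.33], [0.49, 0.16], [0.22, 0.64], [-0.39, 0.04], [-0.74, -0.75], [0.77, 0.07]]
plain
[ 5.07977e+02 -1.62094e+02  2.82870e+01 -1.16000e-01]
[[-0.23, -0.21], [0.28, 0.4], [-0.29, -0.15], [0.1, 0.09], [-1.48, 0.06], [0.88, -0.46], [-0.86, 0.38], [0.82, 0.02]]
jig
[5.14404e+02 1.82089e+02 9.34050e+01 1.57000e-01]
[[-0.21, 1.04], [0.33, -0.34], [-1.44, 0.05], [0.29, -0.02], [0.06, -0.06], [0.36, 0.05], [-0.23, -0.28], [-0.13, -1.09], [-0.63, 1.63], [0.44, -0.06]]
```

```bash
cat > ov.py <<'E'
from h import *
def rect(x0,x1,y0,y1,z): return [[x0,y0,z],[x1,y0,z],[x1,y1,z],[x0,y1,z]]
def draw(img,n,org,s,loops):
    for L in loops:
        q=(proj(n,L)-np.array(org)+.5)*s-.5
        cv2.polylines(img,[np.round(q*8).astype(int)],True,(0,255,0),1,cv2.LINE_AA,3)
    return img
def big(n,x0,x1,y0,y1,s): 
    return cv2.resize(C[n]["image"][y0:y1,x0:x1,::-1],None,fx=s,fy=s,interpolation=cv2.INTER_CUBIC)
def jigloops(p):
    R,o=bedpose(p);f=lambda L:np.array(L,float)@R.T+o
    a=np.linspace(0,2*np.pi,24)[:-1]
    return [f(rect(72,158,-65,65,30)),f(rect(-66,72,-15,15,0)),f(np.c_[-43+5.5*np.cos(a),5.5*np.sin(a),0*a+10]),f(rect(115-33,115+33,-9,9,30))]
def bladeloops(p):
    f=lambda L:np.array(L,float)@Ro.from_euler("z",p[3]).as_matrix().T+p[:3]
    return [f([[-60,-23,3],[46,-23,3],[46,23,3],[-60,23,3],[-60,8,3],[-36,8,3],[-36,-8,3],[-60,-8,3]]),f(rect(46,60,-23,23,0))]
E
cat > fitz.py <<'E'
from ov import *
import sys
E
python3 - <<'E'
from ov import *
J=[514.4,182.1,91.5,.157]
B=[504.2,-315.3,28.5,-.312]
a=draw(big("top",170,250,150,240,6),"top",(170,150),6,jigloops(J))
b=draw(big("scene",290,365,220,310,6),"scene",(290,220),6,jigloops(J)[:1]+jigloops(J)[3:])
h=max(a.shape[0],b.shape[0]);pad=lambda i:cv2.copyMakeBorder(i,0,h-i.shape[0],0,0,0)
im=np.hstack([pad(a),pad(b)]);print(im.shape);cv2.imwrite("pics/o1.png",cv2.resize(im,None,fx=min(1,800/im.shape[1]),fy=min(1,800/im.shape[1])))
a=draw(big("top",320,375,180,235,7),"top",(320,180),7,bladeloops(B))
b=draw(big("scene",175,225,200,235,8),"scene",(175,200),8,bladeloops(B))
h=max(a.shape[0],b.shape[0]);im=np.hstack([pad(a),pad(b)]);cv2.imwrite("pics/o2.png",im);print(im.shape)
E
```

```text
(540, 930, 3)
(385, 785, 3)
```

View pics/o1.png

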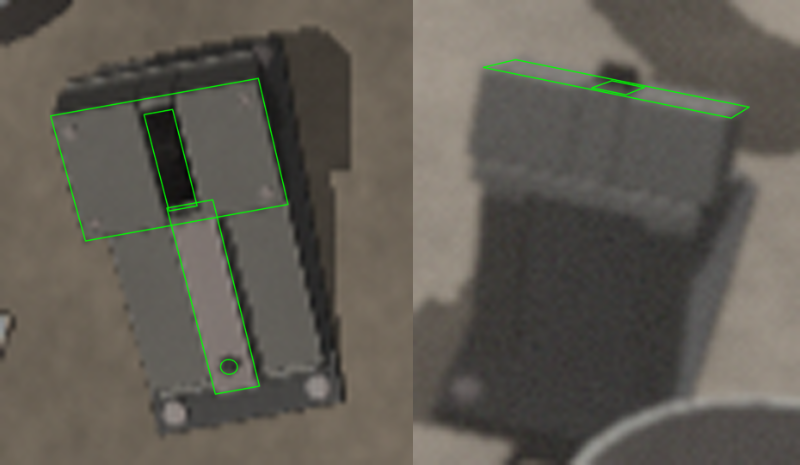

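View pics/o2.png

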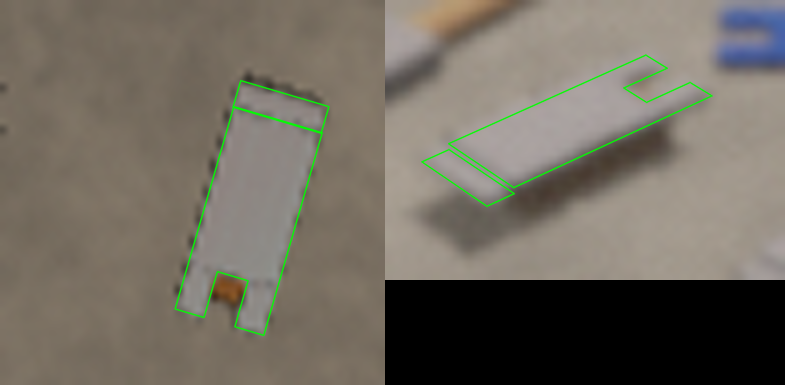

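```bash
cat > pl.py <<'E'
from h import *
from workcell import get_obs,eyes
def pose():
    o=get_obs();q=o["orientation"];return np.array(o["ee_pos"]),Ro.from_quat([q[1],q[2],q[3],q[0]])
def Rt(yaw,tilt=0.):  # tool y along yaw-frame y, z down, tilt = slope deg (z -> -bed z)
    Rz=Ro.from_euler("z",yaw);Ry=Ro.from_euler("y",-tilt,degrees=True)
    return Rz*Ry*Ro.from_matrix(np.diag([-1.,1,-1]))
def to(pt,R,cur=None):
    p,Rc=cur or pose()
    d=Rc.inv().apply(np.array(pt)-p)/10; rv=np.degrees((Rc.inv()*R).as_rotvec())
    print("cur",np.round(p,1),"shift(cur tool axes) cm",np.round(d,2),"norm",round(np.linalg.norm(d),2),"twist",np.round(rv,2))
    return np.array(pt,float),R
E
python3 - <<'E'
from pl import *
a=to([350,400,260],Rt(-.312))
b=to([504.2,-315.3,100],Rt(-.312),a)
to([504.2,-315.3,14],Rt(-.312),b)
E
```

```text
cur [144.2 608.2 238.8] shift(cur tool axes) cm [-24.83 -15.5   -2.13] norm 29.35 twist [ 0.   -0.    4.54]
cur [350. 400. 260.] shift(cur tool axes) cm [-36.63 -63.34  16.  ] norm 74.9 twist [0. 0. 0.]
cur [ 504.2 -315.3  100. ] shift(cur tool axes) cm [0.  0.  8.6] norm 8.6 twist [0. 0. 0.]
```

Emit:
carry_out(motion=[{"xyz":[-3.1,-1.9,-0.3],"twist":[0,0,0],"grip":-1},{"xyz":[-3.1,-1.9,-0.3],"twist":[0,0,0],"grip":-1},{"xyz":[-3.1,-1.9,-0.3],"twist":[0,0,0],"grip":-1},{"xyz":[-3.1,-1.9,-0.3],"twist":[0,0,0],"grip":-1},{"xyz":[-3.1,-1.9,-0.3],"twist":[0,0,0],"grip":-1},{"xyz":[-3.1,-1.9,-0.3],"twist":[0,0,0],"grip":-1},{"xyz":[-3.1,-1.9,-0.3],"twist":[0,0,0],"grip":-1},{"xyz":[-3.1,-2.0,-0.3],"twist":[0,0,4.5],"grip":-1}])

```text
t: 1.7
ee_pos: [351.2, 401.1, 263.0]
orientation: [0.0, 0.156, 0.988, 0.0]
wrist_force: [-0.3, 0.2, -0.1]
opening: 88.3
```

Run:
```python
from pl import *
to([504.2,-315.3,100],Rt(-.312))
```

```text
cur [351.2 401.1 263. ] shift(cur tool axes) cm [-36.6  -63.47  16.26] norm 75.04 twist [ 0.04 -0.   -0.05]
```

Emit:
carry_out(motion=[{"xyz":[-2.0,-3.5,0],"twist":[0,0,0],"grip":-1},{"xyz":[-2.0,-3.5,0],"twist":[0,0,0],"grip":-1},{"xyz":[-2.0,-3.5,0],"twist":[0,0,0],"grip":-1},{"xyz":[-2.0,-3.5,0],"twist":[0,0,0],"grip":-1},{"xyz":[-2.0,-3.5,0],"twist":[0,0,0],"grip":-1},{"xyz":[-2.0,-3.5,0],"twist":[0,0,0],"grip":-1},{"xyz":[-2.0,-3.5,0],"twist":[0,0,0],"grip":-1},{"xyz":[-2.0,-3.5,0],"twist":[0,0,0],"grip":-1}])

```text
t: 2.5
ee_pos: [417.1, 85.0, 263.0]
orientation: [0.0, 0.155, 0.988, 0.0]
wrist_force: [1.6, 0.1, 0.0]
opening: 88.4
```

Emit:
carry_out(motion=[{"xyz":[-2.0,-3.5,1.9],"twist":[0,0,0],"grip":-1},{"xyz":[-2.0,-3.5,1.9],"twist":[0,0,0],"grip":-1},{"xyz":[-2.0,-3.5,1.9],"twist":[0,0,0],"grip":-1},{"xyz":[-2.0,-3.5,1.9],"twist":[0,0,0],"grip":-1},{"xyz":[-2.0,-3.5,1.9],"twist":[0,0,0],"grip":-1},{"xyz":[-2.0,-3.5,1.9],"twist":[0,0,0],"grip":-1},{"xyz":[-2.0,-3.5,1.9],"twist":[0,0,0],"grip":-1},{"xyz":[-2.0,-3.5,1.9],"twist":[0,0,0],"grip":-1}])

```text
t: 3.3
ee_pos: [483.7, -230.8, 110.0]
orientation: [0.0, 0.155, 0.988, 0.0]
wrist_force: [0.8, -0.2, 0.3]
opening: 88.3
```

Run:
```python
from pl import *
to([504.2,-315.3,100],Rt(-.312))
```

```text
cur [ 483.7 -230.8  110. ] shift(cur tool axes) cm [-4.54 -7.42  1.  ] norm 8.76 twist [0.01 0.04 0.04]
```

Emit:
carry_out(motion=[{"xyz":[-2.3,-3.7,0],"twist":[0,0,0],"grip":-1},{"xyz":[-2.2,-3.7,0],"twist":[0,0,0],"grip":-1},{"xyz":[0,0,1],"twist":[0,0,0],"grip":-1},{"xyz":[0,0,0],"twist":[0,0,0],"grip":-1}])

```text
t: 3.7
ee_pos: [502.5, -313.9, 99.5]
orientation: [-0.001, 0.156, 0.988, 0.0]
wrist_force: [0.0, 1.0, 0.7]
opening: 87.8
```

Run:
```python
from pl import *
from ov import *
p,R=pose();to([504.2,-315.3,14],Rt(-.312))
for n in("top","scene"): C[n]=eyes.snapshot(n)
ex=[p+R.apply(np.array(v)) for v in([0,44,0],[0,-44,0],[0,44,-19],[0,-44,-19])]
B=[504.2,-315.3,28.5,-.312]
L=[np.array(ex[:2]),np.array(ex[2:])]
a=draw(big("top",310,390,170,250,6),"top",(310,170),6,bladeloops(B)+L)
b=draw(big("scene",150,230,160,240,5),"scene",(150,160),5,bladeloops(B)+L)
b=cv2.copyMakeBorder(b,0,80,0,0,0);cv2.imwrite("pics/o3.png",np.hstack([a[:,:400],b])[:,:800])
```

```text
cur [ 502.5 -313.9   99.5] shift(cur tool axes) cm [-0.22 -0.08  8.55] norm 8.55 twist [ 0.02 -0.1  -0.1 ]
```

View pics/o3.png

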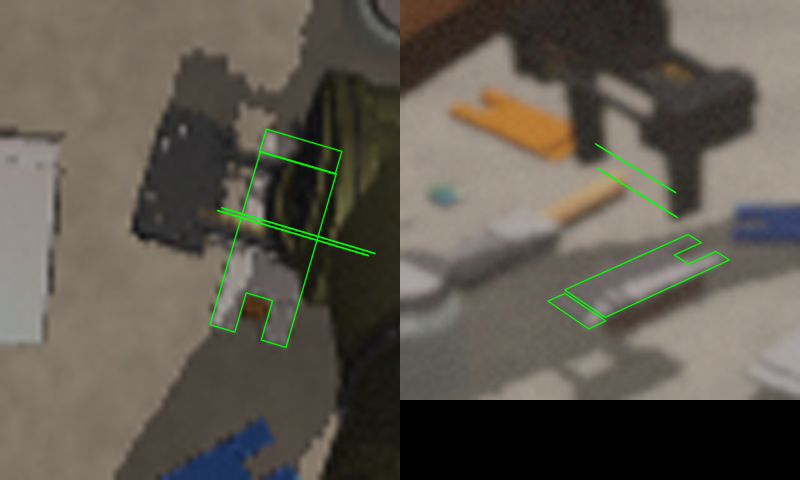

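Emit:
carry_out(motion=[{"xyz":[-0.2,-0.1,2],"twist":[0,0,0],"grip":-1},{"xyz":[0,0,3],"twist":[0,0,0],"grip":-1},{"xyz":[0,0,2.2],"twist":[0,0,0],"grip":-1},{"xyz":[0,0,1.3],"twist":[0,0,0],"grip":-1},{"xyz":[0,0,0],"twist":[0,0,0],"grip":-1}])

```text
t: 4.3
ee_pos: [504.5, -312.8, 14.6]
orientation: [-0.001, 0.154, 0.988, 0.001]
wrist_force: [0.0, 0.5, 0.1]
opening: 88.2
```

Emit:
carry_out(motion=[{"xyz":[0,0,0],"twist":[0,0,0],"grip":1},{"xyz":[0,0,0],"twist":[0,0,0],"grip":1},{"xyz":[0,0,0],"twist":[0,0,0],"grip":1},{"xyz":[0,0,0],"twist":[0,0,0],"grip":1},{"xyz":[0,0,0],"twist":[0,0,0],"grip":1},{"xyz":[0,0,0],"twist":[0,0,0],"grip":1}], newtons=30)

```text
t: 4.9
ee_pos: [505.0, -315.6, 16.1]
orientation: [0.0, 0.155, 0.988, -0.0]
wrist_force: [-0.9, -0.9, 3.1]
opening: 45.6
```

Emit:
carry_out(motion=[{"xyz":[0,0,-0.5],"twist":[0,0,0],"grip":1},{"xyz":[0,0,-2],"twist":[0,0,0],"grip":1},{"xyz":[0,0,-4],"twist":[0,0,0],"grip":1},{"xyz":[0,0,-4],"twist":[0,0,0],"grip":1},{"xyz":[0,0,-4],"twist":[0,0,0],"grip":1},{"xyz":[0,0,-4],"twist":[0,0,0],"grip":1},{"xyz":[0,0,-4],"twist":[0,0,0],"grip":1},{"xyz":[0,0,0],"twist":[0,0,0],"grip":1}])

```text
t: 5.7
ee_pos: [508.1, -315.7, 246.3]
orientation: [0.005, 0.155, 0.988, -0.001]
wrist_force: [0.8, -0.6, -3.1]
opening: 45.6
```

Run:
```python
from pl import *
from ov import *
p,R=pose();o=get_obs();print(o["wrist_force"],o["opening"])
J=[514.4,182.1,90,.157];Rb_,ob=bedpose(J)
# pre-place: 60mm out above bed; blade centre 12 behind TCP
tgt=lambda bx,by,bz: ob+Rb_@np.array([bx,by,bz])
a=to(tgt(0,0,3-12+120),Rt(.157,30))
b=to(tgt(0,0,3-12+30),Rt(.157,30),a)
s=eyes.snapshot("scene");C["scene"]=s;t=eyes.snapshot("top");C["top"]=t
f=p-R.apply([0,0,12]);yaw=-.312
a=draw(big("scene",130,250,130,220,6),"scene",(130,130),6,bladeloops([*f,yaw]));cv2.imwrite("pics/o4.png",a)
```

```text
[ 0.76297708 -0.60477677 -3.10526833] 45.565495856959046
cur [ 508.1 -315.7  246.3] shift(cur tool axes) cm [19.66 45.08  5.76] norm 49.52 twist [ -7.22 -28.87 -26.15]
cur [459.6 173.4 186.1] shift(cur tool axes) cm [ 0. -0.  9.] norm 9.0 twist [0. 0. 0.]
```

View pics/o4.png

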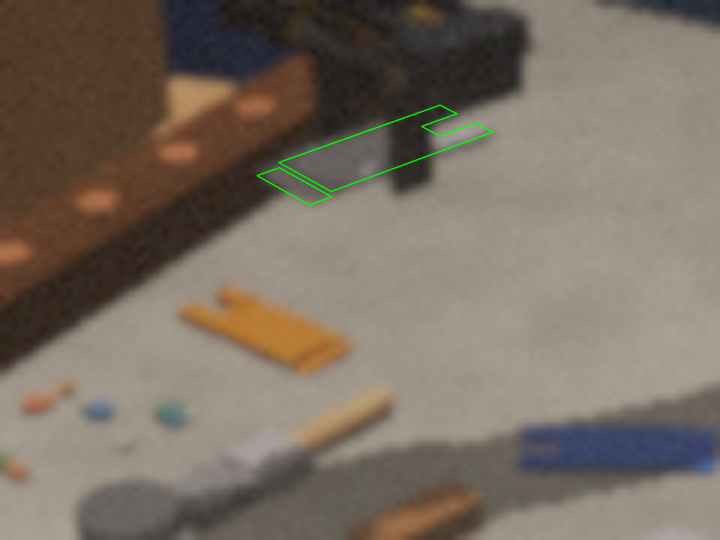

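Run:
```python
from pl import *
to([459.6,173.4,236],Rt(-.312))
```

```text
cur [ 504.8 -314.6  241.1] shift(cur tool axes) cm [19.25 45.07  0.5 ] norm 49.01 twist [0.   0.03 0.05]
```

Emit:
carry_out(motion=[{"xyz":[0.8,1.9,0],"twist":[0,0,0],"grip":1},{"xyz":[1.5,3.5,0],"twist":[0,0,0],"grip":1},{"xyz":[1.6,3.8,0],"twist":[0,0,0],"grip":1},{"xyz":[1.6,3.8,0],"twist":[0,0,0],"grip":1},{"xyz":[1.6,3.8,0],"twist":[0,0,0],"grip":1},{"xyz":[1.6,3.8,0],"twist":[0,0,0],"grip":1},{"xyz":[1.6,3.8,0],"twist":[0,0,0],"grip":1},{"xyz":[1.6,3.8,0],"twist":[0,0,0],"grip":1}], newtons=40)

```text
t: 6.6
ee_pos: [476.1, -8.5, 238.9]
orientation: [-0.002, 0.155, 0.988, -0.0]
wrist_force: [0.4, -0.5, -2.4]
opening: 45.0
```

Emit:
carry_out(motion=[{"xyz":[1.6,3.8,0],"twist":[0,0,0],"grip":1},{"xyz":[1.6,3.8,0],"twist":[0,0,0],"grip":1},{"xyz":[1.6,3.8,0],"twist":[0,0,0],"grip":1},{"xyz":[1.6,3.8,0],"twist":[0,0,0],"grip":1},{"xyz":[0.7,1.6,0],"twist":[0,0,0],"grip":1},{"xyz":[0,0,0],"twist":[-1.4,-5.8,-5.2],"grip":1},{"xyz":[0,0,0],"twist":[-1.4,-5.8,-5.2],"grip":1},{"xyz":[0,0,0],"twist":[-1.4,-5.8,-5.2],"grip":1}])

```text
t: 7.4
ee_pos: [460.3, 171.7, 239.1]
orientation: [0.154, 0.016, 0.988, 0.013]
wrist_force: [2.8, -1.2, -3.2]
opening: 45.2
```

Emit:
carry_out(motion=[{"xyz":[0,0,0],"twist":[-1.4,-5.8,-5.2],"grip":1},{"xyz":[0,0,0],"twist":[-1.5,-5.7,-5.3],"grip":1},{"xyz":[0,0,0],"twist":[0,0,0],"grip":1},{"xyz":[0,0,0],"twist":[0,0,0],"grip":1}])

```text
t: 7.8
ee_pos: [468.3, 161.9, 240.2]
orientation: [0.189, -0.004, 0.982, -0.0]
wrist_force: [-0.4, -0.2, -2.3]
opening: 45.5
```

Run:
```python
from pl import *
J=[514.4,182.1,90,.157];Rb_,ob=bedpose(J)
tgt=lambda bx,by,bz: ob+Rb_@np.array([bx,by,bz])
a=to(tgt(0,0,3-12+50),Rt(.157,30))
```

```text
cur [468.3 161.9 240.2] shift(cur tool axes) cm [ 1.84  1.7  11.62] norm 11.88 twist [-3.86 -8.22 -7.7 ]
```

Emit:
carry_out(motion=[{"xyz":[0,0,0],"twist":[-1.0,-2.1,-1.9],"grip":1},{"xyz":[0,0,0],"twist":[-1.0,-2.1,-1.9],"grip":1},{"xyz":[0,0,0],"twist":[-1.0,-2.0,-1.9],"grip":1},{"xyz":[0,0,0],"twist":[-0.9,-2.0,-2.0],"grip":1},{"xyz":[0,0,0],"twist":[0,0,0],"grip":1}])

```text
t: 8.3
ee_pos: [469.2, 157.1, 238.9]
orientation: [0.233, -0.05, 0.971, 0.006]
wrist_force: [0.4, 0.4, -2.2]
opening: 45.0
```

Run:
```python
from pl import *
J=[514.4,182.1,90,.157];Rb_,ob=bedpose(J)
tgt=lambda bx,by,bz: ob+Rb_@np.array([bx,by,bz])
a=to(tgt(0,0,3-12+50),Rt(.157,30));print(np.round(get_obs()["qpos"],2))
```

```text
cur [469.2 157.1 238.9] shift(cur tool axes) cm [ 2.72  2.04 11.31] norm 11.81 twist [-2.07 -3.09 -2.52]
[-0.49  0.44 -0.09  2.37  1.93  0.27 -0.78]
```

Emit:
carry_out(motion=[{"xyz":[0.5,0.4,1.5],"twist":[-0.4,-0.6,-0.5],"grip":1},{"xyz":[0.5,0.4,1.5],"twist":[-0.4,-0.6,-0.5],"grip":1},{"xyz":[0.5,0.4,1.5],"twist":[-0.4,-0.6,-0.5],"grip":1},{"xyz":[0.5,0.4,1.5],"twist":[-0.4,-0.6,-0.5],"grip":1},{"xyz":[0.4,0.2,1.5],"twist":[-0.4,-0.6,-0.5],"grip":1},{"xyz":[0.3,0.2,1.5],"twist":[0,0,0],"grip":1},{"xyz":[0,0,0],"twist":[0,0,0],"grip":1},{"xyz":[0,0,0],"twist":[0,0,0],"grip":1}])

```text
t: 9.1
ee_pos: [487.4, 178.0, 147.3]
orientation: [0.258, -0.075, 0.963, 0.017]
wrist_force: [0.9, -0.1, -2.0]
opening: 45.2
```

Run:
```python
from pl import *
J=[514.4,182.1,90,.157];Rb_,ob=bedpose(J)
tgt=lambda bx,by,bz: ob+Rb_@np.array([bx,by,bz])
a=to(tgt(0,0,3-12+40),Rt(.157,30));print(np.round(get_obs()["qpos"],2))
```

```text
cur [487.4 178.  147.3] shift(cur tool axes) cm [0.5  0.   3.23] norm 3.27 twist [-0.37 -0.01 -0.05]
[-0.31  0.72 -0.42  2.44  2.32  0.68 -1.16]
```

Emit:
carry_out(motion=[{"xyz":[0.3,0,1.6],"twist":[-0.4,0,0],"grip":1},{"xyz":[0.2,0,1.6],"twist":[0,0,0],"grip":1},{"xyz":[0,0,0],"twist":[0,0,0],"grip":1},{"xyz":[0,0,0],"twist":[0,0,0],"grip":1}])

```text
t: 9.5
ee_pos: [498.8, 180.6, 118.3]
orientation: [0.259, -0.076, 0.963, 0.022]
wrist_force: [-0.5, -0.0, -1.7]
opening: 45.1
```

```bash
cat > look.py <<'E'
from pl import *
from ov import *
import sys
J=[514.4,182.1,90,.157];Rb_,ob=bedpose(J)
def look(name,back=12):
    p,R=pose();M=R.as_matrix()
    # blade pose: axes x=-toolx,y=tooly,z=-toolz
    Bm=np.c_[-M[:,0],M[:,1],-M[:,2]];c=p-M[:,2]*back
    f=lambda L:np.array(L,float)@Bm.T+c
    bl=[f([[-60,-23,3],[46,-23,3],[46,23,3],[-60,23,3],[-60,8,3],[-36,8,3],[-36,-8,3],[-60,-8,3]]),f(rect(46,60,-23,23,0))]
    b=Rb_.T@(c-ob);rel=Ro.from_matrix(Rb_.T@Bm).as_rotvec(True)
    print("blade centre in bed",np.round(b,1),"rot deg",np.round(rel,2),"force bed",np.round(Rb_.T@get_obs()["wrist_force"],1),"open",round(float(get_obs()["opening"]),1))
    im=[]
    for n,x0,y0 in(("top",170,150),("scene",290,220)):
        C[n]=eyes.snapshot(n)
        raw=big(n,x0,x0+80,y0,y0+90,5);im+= [raw,draw(raw.copy(),n,(x0,y0),5,jigloops(J)+bl)] if n=="top" else []
    cv2.imwrite(f"pics/{name}.png",np.hstack(im))
if __name__=="__main__": look(sys.argv[1])
E
python3 look.py p1
```

```text
blade centre in bed [ 0.6  0.9 44.3] rot deg [ 0.17 -0.11 -0.01] force bed [-1.3  0.  -1.2] open 45.1
```

View pics/p1.png

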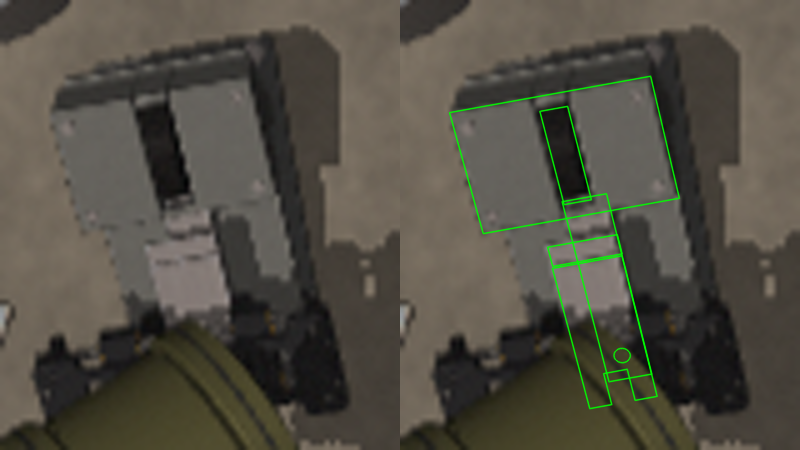

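Emit:
carry_out(motion=[{"xyz":[-0.2,-0.1,1.0],"twist":[0,0,0],"grip":1},{"xyz":[0,0,1.0],"twist":[0,0,0],"grip":1},{"xyz":[0,0,0.5],"twist":[0,0,0],"grip":1},{"xyz":[0,0,0],"twist":[0,0,0],"grip":1},{"xyz":[0,0,0],"twist":[0,0,0],"grip":1}])

```text
t: 10.1
ee_pos: [512.9, 182.3, 96.7]
orientation: [0.258, -0.076, 0.963, 0.022]
wrist_force: [0.2, -0.2, -1.8]
opening: 45.0
```

```bash
python3 look.py p2;python3 look.py p2
```

```text
blade centre in bed [ 2.1  0.4 18.5] rot deg [ 0.25 -0.07 -0.02] force bed [-0.7 -0.2 -1.6] open 45.0
blade centre in bed [ 2.3  0.5 18.8] rot deg [ 0.25 -0.1  -0.01] force bed [-1.8  0.3 -1.4] open 45.4
```

View pics/p2.png

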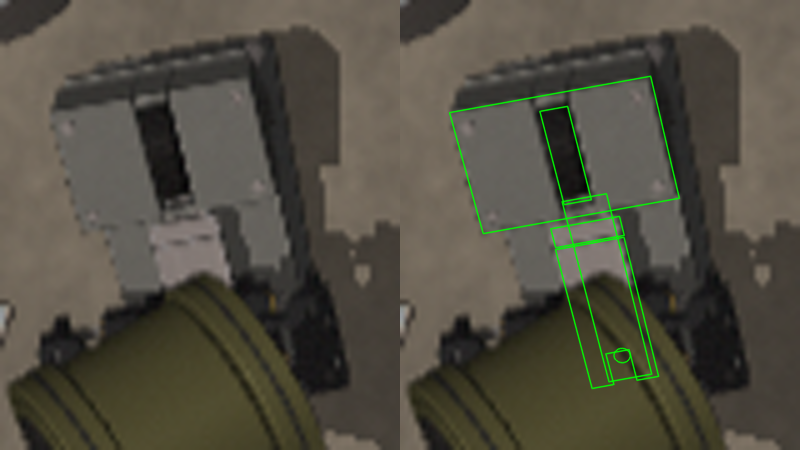

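Emit:
carry_out(motion=[{"xyz":[0.1,0,0.4],"twist":[0,0,0],"grip":1},{"xyz":[0,0,0.4],"twist":[0,0,0],"grip":1},{"xyz":[0,0,0.2],"twist":[0,0,0],"grip":1},{"xyz":[0,0,0],"twist":[0,0,0],"grip":1},{"xyz":[0,0,0],"twist":[0,0,0],"grip":1}])

```text
t: 10.8
ee_pos: [517.2, 183.1, 87.8]
orientation: [0.259, -0.076, 0.963, 0.022]
wrist_force: [-0.0, -0.1, -2.4]
opening: 45.3
```

```bash
python3 look.py p3
```

```text
blade centre in bed [1.4 0.5 8.6] rot deg [ 0.25 -0.11 -0.02] force bed [-1.3 -0.1 -2.1] open 45.3
```

Emit:
carry_out(motion=[{"xyz":[0,0,0.2],"twist":[0,0,0],"grip":1},{"xyz":[0,0,0.1],"twist":[0,0,0],"grip":1},{"xyz":[0,0,0],"twist":[0,0,0],"grip":1},{"xyz":[0,0,0],"twist":[0,0,0],"grip":1}])

```text
t: 11.3
ee_pos: [518.7, 183.4, 85.3]
orientation: [0.259, -0.076, 0.963, 0.023]
wrist_force: [-0.1, 0.1, -2.8]
opening: 45.0
```

Emit:
carry_out(motion=[{"xyz":[0,0,0.1],"twist":[0,0,0],"grip":1},{"xyz":[0,0,0],"twist":[0,0,0],"grip":1},{"xyz":[0,0,0],"twist":[0,0,0],"grip":1}])

```text
t: 11.6
ee_pos: [519.2, 183.5, 84.6]
orientation: [0.259, -0.076, 0.963, 0.023]
wrist_force: [0.1, 0.4, 0.0]
opening: 45.1
```

```bash
python3 look.py p4
```

```text
blade centre in bed [1.5 0.6 4.8] rot deg [ 0.25 -0.13 -0.01] force bed [ 0.2  0.4 -0. ] open 45.1
```

View pics/p4.png

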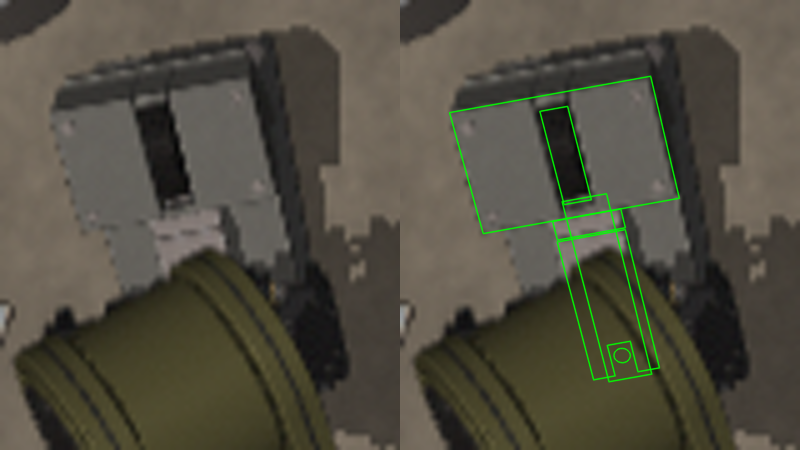

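Emit:
carry_out(motion=[{"xyz":[0,0,0.1],"twist":[0,0,0],"grip":1},{"xyz":[0,0,0],"twist":[0,0,0],"grip":1},{"xyz":[0,0,0],"twist":[0,0,0],"grip":1}])

```text
t: 12.0
ee_pos: [519.2, 183.5, 84.5]
orientation: [0.259, -0.077, 0.963, 0.023]
wrist_force: [-5.5, -1.2, 10.0]
opening: 45.3
```

Emit:
carry_out(motion=[{"xyz":[0,0,-0.1],"twist":[0,0,0],"grip":1},{"xyz":[0,0,0],"twist":[0,0,0],"grip":0.3},{"xyz":[0,0,0],"twist":[0,0,0],"grip":-0.3},{"xyz":[0,0,0],"twist":[0,0,0],"grip":-0.6},{"xyz":[0,0,0],"twist":[0,0,0],"grip":-0.6},{"xyz":[0,0,0],"twist":[0,0,0],"grip":-0.6}])

```text
t: 12.6
ee_pos: [519.4, 183.5, 84.4]
orientation: [0.259, -0.076, 0.963, 0.023]
wrist_force: [-0.4, 0.9, 0.2]
opening: 70.3
```

Emit:
carry_out(motion=[{"xyz":[0,0,-0.5],"twist":[0,0,0],"grip":-0.6},{"xyz":[0,0,-1.5],"twist":[0,0,0],"grip":-0.6},{"xyz":[0,0,-2.5],"twist":[0,0,0],"grip":-0.6},{"xyz":[0,0,-3],"twist":[0,0,0],"grip":-0.6},{"xyz":[0,0,-3],"twist":[0,0,0],"grip":-0.6},{"xyz":[0,0,-3],"twist":[0,0,0],"grip":-0.6},{"xyz":[0,0,0],"twist":[0,0,0],"grip":-0.6}])

```text
t: 13.3
ee_pos: [451.2, 172.3, 204.0]
orientation: [0.26, -0.077, 0.962, 0.023]
wrist_force: [0.3, 0.2, -0.5]
opening: 70.7
```

```bash
python3 look.py p5
```

```text
blade centre in bed [1.600e+00 1.000e-01 1.427e+02] rot deg [ 0.32 -0.31  0.07] force bed [-0.   0.1 -0.6] open 70.7
```

View pics/p5.png

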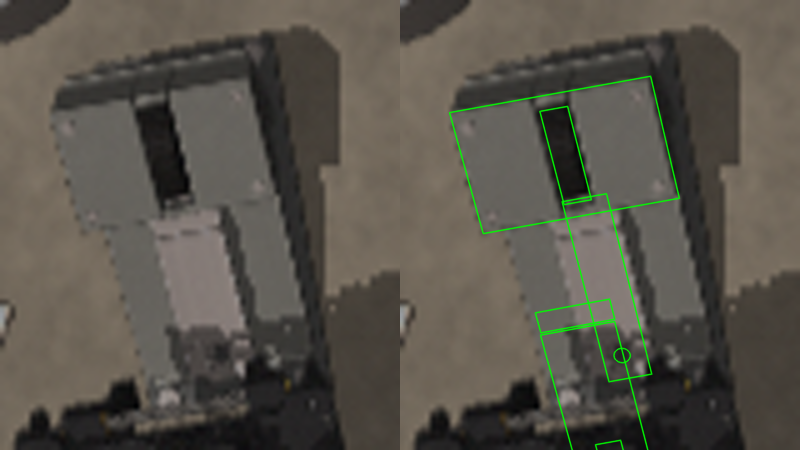

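Run:
```python
from pl import *
J=[514.4,182.1,90,.157];Rb_,ob=bedpose(J)
tgt=lambda bx,by,bz: ob+Rb_@np.array([bx,by,bz])
to(tgt(126,0,85),Rt(.157,30))
```

```text
cur [452.8 172.6 201.9] shift(cur tool axes) cm [-12.39  -0.04   4.36] norm 13.13 twist [ 0.27  0.24 -0.01]
```

Emit:
carry_out(motion=[{"xyz":[-2.5,0,0],"twist":[0,0,0],"grip":0.5},{"xyz":[-2.5,0,0],"twist":[0,0,0],"grip":1},{"xyz":[-2.5,0,0],"twist":[0,0,0],"grip":1},{"xyz":[-2.5,0,1],"twist":[0,0,0],"grip":1},{"xyz":[-2.4,0,2],"twist":[0,0,0],"grip":1},{"xyz":[0,0,2],"twist":[0,0,0],"grip":1},{"xyz":[0,0,0],"twist":[0,0,0],"grip":1},{"xyz":[0,0,0],"twist":[0,0,0],"grip":1}])

```text
t: 14.2
ee_pos: [582.2, 192.8, 218.4]
orientation: [0.257, -0.076, 0.963, 0.022]
wrist_force: [-0.3, -0.4, -0.3]
opening: 8.5
```

```bash
python3 look.py p6
python3 - <<'E'
from pl import *
J=[514.4,182.1,90,.157];Rb_,ob=bedpose(J)
p,R=pose();print("tcp bed",Rb_.T@(p-ob));to(ob+Rb_@np.array([126,0,50]),Rt(.157,30))
E
```

```text
blade centre in bed [ 1.237e+02 -1.000e-01  8.890e+01] rot deg [ 0.23  0.09 -0.01] force bed [-0.5 -0.3 -0.1] open 8.5
tcp bed [1.24329983e+02 1.09761532e-01 7.80123469e+01]
cur [582.2 192.9 219.7] shift(cur tool axes) cm [-0.17 -0.02  2.8 ] norm 2.81 twist [0.25 0.02 0.  ]
```

View pics/p6.png

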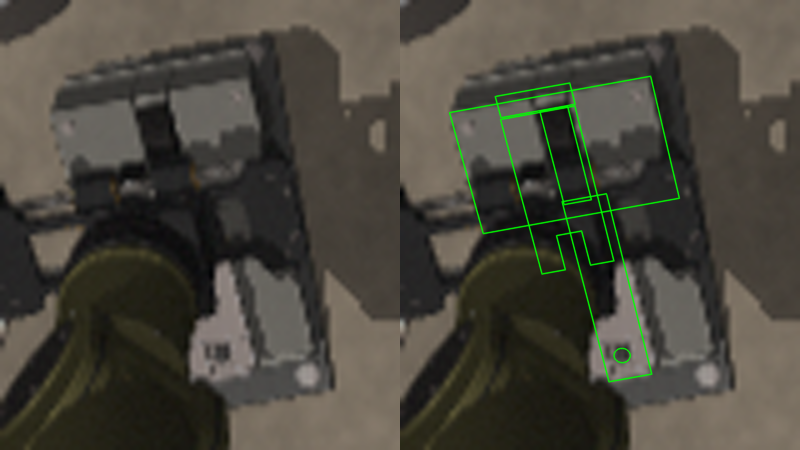

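Emit:
carry_out(motion=[{"xyz":[0,0,1.5],"twist":[0,0,0],"grip":1},{"xyz":[0,0,1.5],"twist":[0,0,0],"grip":1},{"xyz":[0,0,0.3],"twist":[0,0,0],"grip":1},{"xyz":[0,0,0],"twist":[0,0,0],"grip":1},{"xyz":[0,0,0.2],"twist":[0,0,0],"grip":1},{"xyz":[0,0,0],"twist":[0,0,0],"grip":1}])

```text
t: 14.9
ee_pos: [600.3, 196.2, 190.5]
orientation: [0.259, -0.076, 0.963, 0.023]
wrist_force: [0.1, -0.5, -0.5]
opening: 0.7
```

```bash
cat > st.py <<'E'
from pl import *
J=[514.4,182.1,90,.157];Rb_,ob=bedpose(J)
p,R=pose();o=get_obs();print(round(o["t"],2),"tcp bed",np.round(Rb_.T@(p-ob),1),"F bed",np.round(Rb_.T@o["wrist_force"],1),"open",round(float(o["opening"]),1))
E
python3 st.py
```

```text
14.9 tcp bed [125.6   0.5  43.5] F bed [-0.2 -0.5 -0.4] open 0.7
```

Emit:
carry_out(motion=[{"xyz":[0,0,0.1],"twist":[0,0,0],"grip":1},{"xyz":[0,0,0.1],"twist":[0,0,0],"grip":1},{"xyz":[0,0,0],"twist":[0,0,0],"grip":1}])

```text
t: 15.2
ee_pos: [601.5, 196.4, 188.4]
orientation: [0.259, -0.076, 0.963, 0.023]
wrist_force: [-0.3, -0.7, 1.0]
opening: 0.6
```

```bash
python3 st.py
```

```text
15.2 tcp bed [125.6   0.5  41.1] F bed [ 0.1 -0.7  1.1] open 0.6
```

Emit:
carry_out(motion=[{"xyz":[0,0,0.1],"twist":[0,0,0],"grip":1},{"xyz":[0,0,0],"twist":[0,0,0],"grip":1},{"xyz":[0,0,0],"twist":[0,0,0],"grip":1}])

```text
t: 15.5
ee_pos: [601.6, 196.4, 188.1]
orientation: [0.259, -0.076, 0.963, 0.023]
wrist_force: [-4.6, -0.5, 9.1]
opening: 0.9
```

```bash
python3 st.py
```

```text
15.5 tcp bed [125.6   0.5  40.8] F bed [ 0.6  0.2 10.2] open 0.9
```

10 N pressed on the crown. First stroke.

Emit:
carry_out(motion=[{"xyz":[0.3,0,0],"twist":[0,0,0],"grip":1},{"xyz":[0.4,0,0],"twist":[0,0,0],"grip":1},{"xyz":[0.4,0,0],"twist":[0,0,0],"grip":1},{"xyz":[0,0,0],"twist":[0,0,0],"grip":1}])

```text
t: 15.9
ee_pos: [592.4, 195.0, 183.0]
orientation: [0.26, -0.076, 0.962, 0.023]
wrist_force: [-5.4, -1.7, 10.6]
opening: 0.4
```

```bash
python3 st.py
```

```text
15.9 tcp bed [115.    0.5  41. ] F bed [ 0.4 -0.8 12. ] open 0.4
```

Emit:
carry_out(motion=[{"xyz":[0.4,0,0],"twist":[0,0,0],"grip":1},{"xyz":[0.4,0,0],"twist":[0,0,0],"grip":1},{"xyz":[0.2,0,0],"twist":[0,0,0],"grip":1},{"xyz":[0,0,0],"twist":[0,0,0],"grip":1}])

```text
t: 16.3
ee_pos: [584.1, 193.6, 178.1]
orientation: [0.26, -0.076, 0.962, 0.023]
wrist_force: [-5.2, -0.7, 9.6]
opening: 0.6
```

```bash
python3 st.py; python3 look.py p7
```

```text
16.3 tcp bed [105.2   0.5  40.9] F bed [ 0.3  0.1 10.9] open 0.6
blade centre in bed [105.1   0.4  52.9] rot deg [ 0.27 -0.25 -0.  ] force bed [ 0.3  0.1 10.9] open 0.6
```

View pics/p7.png

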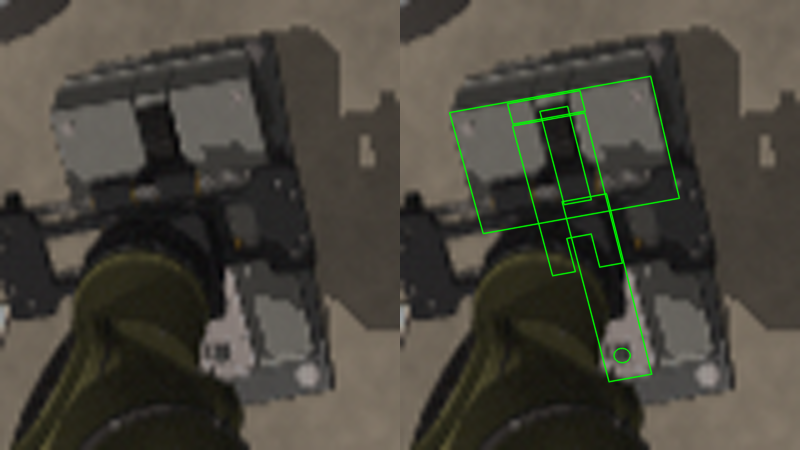

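Emit:
carry_out(motion=[{"xyz":[0,0,-1],"twist":[0,0,0],"grip":1},{"xyz":[-2.1,0,0],"twist":[0,0,0],"grip":1},{"xyz":[0,0,0],"twist":[0,0,0],"grip":1},{"xyz":[0,0,0.6],"twist":[0,0,0],"grip":1},{"xyz":[0,0,0.3],"twist":[0,0,0],"grip":1},{"xyz":[0,0,0.1],"twist":[0,0,0],"grip":1},{"xyz":[0,0,0],"twist":[0,0,0],"grip":1},{"xyz":[0,0,0],"twist":[0,0,0],"grip":1}])

```text
t: 17.2
ee_pos: [600.5, 196.2, 187.5]
orientation: [0.258, -0.076, 0.963, 0.023]
wrist_force: [-7.8, -1.2, 13.9]
opening: 0.5
```

```bash
python3 st.py
```

```text
17.2 tcp bed [124.3   0.5  40.8] F bed [ 0.1 -0.  16. ] open 0.5
```

Emit:
carry_out(motion=[{"xyz":[0.4,0,0],"twist":[0,0,0],"grip":1},{"xyz":[0.4,0,0],"twist":[0,0,0],"grip":1},{"xyz":[0.4,0,0],"twist":[0,0,0],"grip":1},{"xyz":[0.4,0,0],"twist":[0,0,0],"grip":1},{"xyz":[0.4,0,0],"twist":[0,0,0],"grip":1},{"xyz":[0,0,0],"twist":[0,0,0],"grip":1}])

```text
t: 17.8
ee_pos: [583.6, 193.6, 177.7]
orientation: [0.259, -0.077, 0.963, 0.023]
wrist_force: [-8.8, -1.4, 14.2]
opening: 0.4
```

```bash
python3 st.py
```

```text
17.8 tcp bed [104.6   0.5  40.8] F bed [-0.6  0.  16.7] open 0.4
```

Emit:
carry_out(motion=[{"xyz":[0,0,-1],"twist":[0,0,0],"grip":1},{"xyz":[-2.1,0,0],"twist":[0,0,0],"grip":1},{"xyz":[0,0,0],"twist":[0,0,0],"grip":1},{"xyz":[0,0,0.6],"twist":[0,0,0],"grip":1},{"xyz":[0,0,0.3],"twist":[0,0,0],"grip":1},{"xyz":[0,0,0.1],"twist":[0,0,0],"grip":1},{"xyz":[0,0,0],"twist":[0,0,0],"grip":1}])

```text
t: 18.5
ee_pos: [601.4, 196.3, 187.8]
orientation: [0.258, -0.076, 0.963, 0.023]
wrist_force: [-7.0, -1.4, 12.8]
opening: 0.8
```

```bash
python3 st.py
```

```text
18.5 tcp bed [125.2   0.4  40.7] F bed [ 0.2 -0.3 14.7] open 0.8
```

Emit:
carry_out(motion=[{"xyz":[0.4,0,0],"twist":[0,0,0],"grip":1},{"xyz":[0.4,0,0],"twist":[0,0,0],"grip":1},{"xyz":[0.3,0,0],"twist":[0,0,0],"grip":1}])

```text
t: 18.8
ee_pos: [594.4, 195.2, 184.1]
orientation: [0.261, -0.076, 0.962, 0.023]
wrist_force: [-1.7, -0.8, 17.6]
opening: 0.5
```

```bash
python3 st.py
```

```text
18.8 tcp bed [117.3   0.4  41. ] F bed [ 7.2 -0.5 16.1] open 0.5
```

Emit:
carry_out(motion=[{"xyz":[0.3,0,0],"twist":[0,0,0],"grip":1},{"xyz":[0.3,0,0],"twist":[0,0,0],"grip":1},{"xyz":[0,0,0],"twist":[0,0,0],"grip":1}])

```text
t: 19.1
ee_pos: [593.2, 195.0, 183.5]
orientation: [0.265, -0.075, 0.961, 0.023]
wrist_force: [1.5, 0.3, 17.4]
opening: 0.8
```

```bash
python3 st.py
```

```text
19.1 tcp bed [115.9   0.5  41. ] F bed [10.   0.1 14.3] open 0.8
```

Emit:
carry_out(motion=[{"xyz":[0,0,-1],"twist":[0,0,0],"grip":1},{"xyz":[0,0,-3],"twist":[0,0,0],"grip":1},{"xyz":[0,0,-4],"twist":[0,0,0],"grip":1},{"xyz":[0,-4,-2],"twist":[0,0,0],"grip":1},{"xyz":[0,-4,0],"twist":[0,0,0],"grip":1},{"xyz":[0,-4,0],"twist":[0,0,0],"grip":1},{"xyz":[0,-4,0],"twist":[0,0,0],"grip":1},{"xyz":[0,-4,0],"twist":[0,0,0],"grip":1}])

```text
t: 19.9
ee_pos: [568.8, -12.7, 263.8]
orientation: [0.257, -0.077, 0.963, 0.023]
wrist_force: [0.6, -0.2, 0.2]
opening: 0.4
```

Emit:
carry_out(motion=[{"xyz":[2,-4,0],"twist":[0,0,0],"grip":1},{"xyz":[2,-4,0],"twist":[0,0,0],"grip":1},{"xyz":[2,-4,0],"twist":[0,0,0],"grip":1},{"xyz":[0,0,0],"twist":[0,0,0],"grip":1}])

```text
t: 20.3
ee_pos: [534.8, -144.0, 231.9]
orientation: [0.256, -0.068, 0.964, 0.02]
wrist_force: [-0.5, 0.0, 0.9]
opening: 0.5
```

```bash
python3 st.py
python3 - <<'E'
from look import *
C["top"]=eyes.snapshot("top");np.savez("topE.npz",**C["top"])
R,o=Rb_,ob
f=lambda L:np.array(L,float)@R.T+o
k=[f(rect(36,72,-30,30,14))]
c=1.5;bl=[f([[c-60,-23,6],[c+46,-23,6],[c+46,23,6],[c-60,23,6],[c-60,8,6],[c-36,8,6],[c-36,-8,6],[c-60,-8,6]])]
raw=big("top",170,250,150,240,6.5);g=draw(raw.copy(),"top",(170,150),6.5,jigloops(J)+k+bl)
im=np.hstack([raw,g]);cv2.imwrite("pics/p8.png",cv2.resize(im,None,fx=800/im.shape[1],fy=800/im.shape[1]))
E
```

```text
20.3 tcp bed [  44.3 -325.3  138.3] F bed [-0.   0.1  1. ] open 0.5
```

View pics/p8.png

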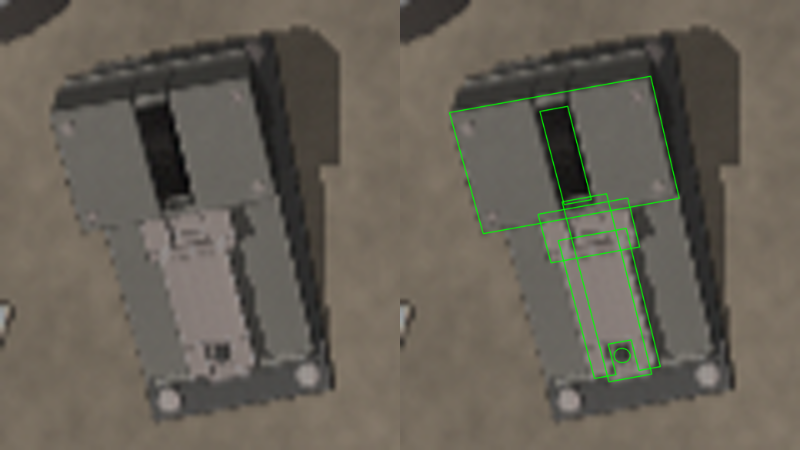

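Run:
```python
import cv2,numpy as np
t=np.load("topE.npz")["image"][:,:,::-1]
cv2.imwrite("pics/topE.png",cv2.resize(t,(800,600),interpolation=cv2.INTER_CUBIC))
cv2.imwrite("pics/cE.png",cv2.resize(t[185:235,190:230],(480,600),interpolation=cv2.INTER_NEAREST))
```

```text
(no output)
```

View pics/topE.png

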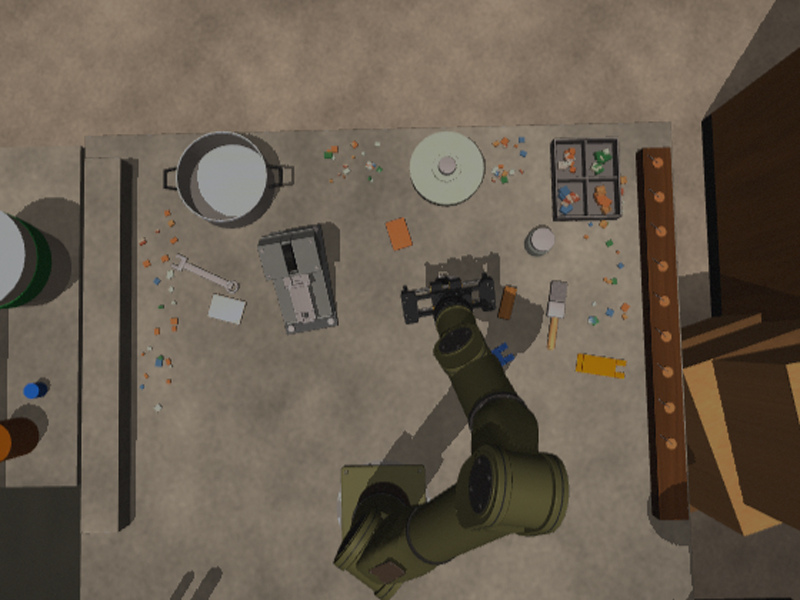

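View pics/cE.png

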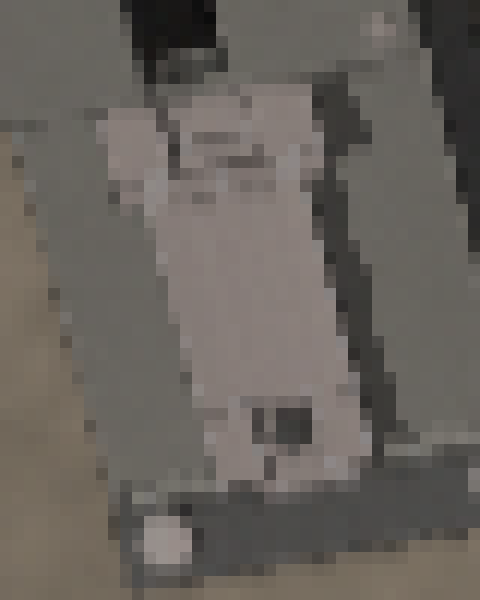

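```bash
python3 -c "
from workcell import order;print(order.sign_off())"; python3 st.py
```

```text
the job is handed in; nothing more can be done
None
the job is handed in; nothing more can be done
```

The job is handed in at about 20 s of the 53 s allowed. No verdict is reported, so the result below rests on my own checks.

**What I did:** I took the notched blade from the right-hand block and tilted it to the 30° slope. I lowered it over the pin until the wrist force showed it seated, pressed it on at about 11 N, and let go. I then rolled the thumbwheel with the closed fingertips in three strokes at 10–17 N (about 20, 20 and 9 mm). The third stroke stalled with 10 N of drag, which I take to be the wheel's stop.

**Last checks:**
- **Blade:** the top view shows the pin inside the notch and the blade straight on the rail. It was released at about x = +1.5 mm and y = +0.6 mm from home.
- **Wheel:** the strokes add up to 49.4 mm at the rim, or about 1.41 rad. That agrees with the stall, against the 1.28 rad needed.
- **Bystanders:** the reddish slab, pale slab, wrench, brush and jar look unmoved. The arm hid the plain blade in the last picture, so I did not confirm it, but the gripper never came near it.

**What disagreed:**
- **Keeper edge:** in the last picture it appears about 2–3 mm short of the fully-out line, which alone would be close to the limit. Before the keeper moved, the blade's upper end showed a similar offset, so I took it as calibration error and trusted the stall. I did not run an extra stroke to confirm.
- **Heights:** the two-view measurements came out about 1–3.5 mm above the stated ones, so I set the contacts by force.

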